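# Proof-load a bonded sample in the spring pull tester

## Task

Take the blue-topped sample out of the wooden block and set it upright, foot first and fully down, in the open chuck of the pull tester, then turn the chuck's ribbed steel sleeve clockwise (seen from above) until the jaws close firmly on the sample. Then take the sample by its aluminium head, not the chuck, and pull it straight up against the spring until the red ring on the rod stands at the barrel's rim, without overshooting it; finish holding it there, gripper closed on the head and the spring stretched, and leave the other two samples in their block.

Things in the scene. Friction and masses are not known exactly. Their poses are not given: they have to be found in the camera images.
- tester: the upright pull tester, fixed to the worktop, 0.16 m tall with a sample in it: round grey base 96 mm wide and 14 mm high, an aluminium barrel 33 mm in diameter with a black bush (36 mm) at its rim, above it the sprung rod with the chuck. Origin at the centre of the underside on the barrel's axis, z up the axis
- barrel_rim (a point): centre of the barrel's upper rim, 88 mm above the worktop; does not move. The rod (17 mm in diameter) slides vertically through it
- red_ring (a point): centre of the 6 mm wide red ring painted on the rod. At rest it is hidden 27 mm below the rim; the pull is right when the rim lies on the red ring, that is this point is level with barrel_rim within 3 mm
- draw_rod (a joint): how far the rod with its chuck is drawn up, in m: 0 at rest, 0.024 to 0.030 while the rim lies on the red ring, 0.042 at its end stop. The spring and the weight pull it down with about 6 N at rest and 15 N at the red ring (300 N/m); it does not turn
- chuck: the three-jaw chuck on top of the rod (moves up with it; sleeve and jaws belong to it). Origin at the centre of its underside, 94 mm above the worktop at rest, z up. Nose 33 mm in diameter, its top 41 mm above the origin, jaw tips 1.5 mm higher, with a conical mouth 26 mm wide that leads into a bore 18 mm wide with the jaws open
- chuck_seat (a point): centre of the bore's flat floor, 10 mm above the chuck's origin, on which the sample's foot stands. The jaws reach from 8 to 32 mm above this floor, so they close on the shank above the foot
- sleeve (a joint): turn of the chuck's ribbed steel sleeve about the upright axis, in rad: 0 open, starts at 0 to 0.25, grows clockwise seen from above. 44 mm in diameter, from 4 to 38 mm above the chuck's origin. Each jaw moves in 3.6 mm per rad, all together, and meets a sample's shank at about 1.25 rad; the stop is at 1.5. Turns stiffly (0.08 N m) and stays where it is left
- sample_blue: the sample to test, blue top and ring: steel pin with a round foot (14 mm wide, 6 mm high, chamfered), a 9 mm shank and, glued on top, a round aluminium head 22.4 mm wide from 42 to 60 mm above the foot's underside. About 60 g. Origin at the centre of the foot's underside, z up through the head. In the chuck its head is 14 to 32 mm above the sleeve's top edge
- sample_yellow: the same with a yellow ring and top; leave it in the block
- sample_white: the same with a white ring and top; leave it in the block
- sample_block: wooden block 44 x 150 x 26 mm, fixed, origin at the centre of its underside; its long side runs along its own y. Three holes 17 mm wide and 20 mm deep in a row along y at -50, 0 and 50 mm hold the three samples in any order; heads stand from 48 to 66 mm above the worktop

How it is judged:
By the outcome, as a careful person would: the job done as asked, in the order asked, and still so for the second after the job is handed in, while the arm keeps its last pose, push and grip.
It also fails if it takes over 64 s, if anything falls off the work surface, if the arm or the gripper's body presses on something with over 40 N, if the wrist force passes 120 N, or if a joint passes its speed limit or range.

## Robot

A 6-joint arm with a two-finger parallel gripper is mounted at the origin on a cart in front of the work surface, level with it; the furniture and walls round the work are solid. World frame = base frame: x ahead of the robot, y to its left, z up, the work surface at z = 0. Lengths are in m, angles in rad, forces in N, time in s.
With the tool pointing down it reaches from about 0.375 to 0.9 m from the base axis. Payload 3.1 kg.
Tool frame: the origin (TCP) lies midway between the tips of the shut fingers; the grasp point (between the pads) lies 19 mm behind it; z points along the fingers, y is the line along which they close (so a half turn about z gives the same grasp; the last joint's range is limited). The gripper opens to 85 mm and grips with 20 to 120 N. Pads are 22 mm wide; open, the fingers measure 114 mm over their backs; the gripper's body (76 mm by 85 mm) begins 54 mm behind the grasp point. The pads swing forward as they close: fully open they stand 13 mm farther back than shut.
Start: joints at [-1.369, 0.527, 1.433, -0, 1.181, -0.178], TCP at [0.232, -0.58, 0.231] pointing down, gripper open.
Joint ranges: [-3.08, 3.08], [-0.75, 2.2], [0.22, 2.44], [-1.43, 4.57], [0, 2.65], [-2.85, 2.85]. Speed limits (rad/s): [2.79, 2.79, 3.14, 3.14, 3.14, 3.14].

## Interface

Orientations are given as a unit quaternion [x, y, z, w].
In Python, from station import manip gives the robot as it stands.
- The arm moves only by the tool drive_tool, never from a script. Its argument "motion" is a list that holds one entry, the list of rows, each a list of 5 numbers: the finger opening in mm, from 0 to 85.4, then the shift along the tool's x, y, z in units of 30 mm (1.0 is 30 mm), then the turn about the tool's z in units of 8 degrees (1.0 is 8 degrees). In form: [[[fingers, x, y, z, yaw], ...]]. A call has 1 to 10 rows; each row is the pose to reach, as a shift and turn from the pose commanded when the call began, along the tool's axes at that moment; what a row does not reach only later rows make up. A row lasts 1/10 s, in which the tool goes at most 50 mm and 8.59 degrees, less where a joint would pass 70% of its speed; a pose out of reach is approached as far as the arm can. A call with a gripper value outside its range is refused whole. The fingers move at their own pace and stop on an object; "squeeze" is the grip in N (left out, the last holds). Time passes only in rows, so rows that repeat a pose let the fingers close. It gives the time, the measured TCP pose, the force, the opening and the grip force at its end, in the units of the state.
- manip.sense(): the state, without advancing time (a new reading comes with each control period).
- manip.snapshot(name): name is "side" or "top" or "wrist"; returns the picture (480x640x3 uint8, red, green, blue); there is no depth.
- manip.camera_model(name): a dict with "fov_y" (degrees; the focal length in pixels is half the picture's height over the tangent of half this angle, whatever the lens; pixels are square), "cx", "cy" (the principal point, pixels), "k1" (the pictures are not rectified: a ray, as slopes to the right and down, at radius r is drawn at 1 + k1 r^2 times it, then the intrinsics apply), "origin" and "orientation" of the camera in the world. Camera axes: x right, y up, looking along -z (the intrinsics and any distortion apply to the point x, -y, -z); pixel columns grow to the right and rows downward; lengths in m; the calibration is good to about 2 mm. A picture is of the moment at which its call begins: read the wrist's pose just before it. camera_model takes no time and is no camera call; for the wrist camera it gives the pose at the moment of the call.
- manip.sign_off(): hands the job in; it is judged then, once.
The state is a dict: "t": time; "q": joint angles; "qd": joint speeds; "tau": joint torques, N m; "tcp_pos": TCP position; "tool_rot": TCP orientation; "force": force on the tool from outside, world axes, zero at the start; "ft_torque": the same for the moment, N m; "finger_gap": opening from 0.0 (shut) to 1.0 (fully open); "gripper_force": force on a finger pad.
Only numpy, scipy, OpenCV 4.12 (cv2) and the standard library are available. Lean on these libraries where they do the work, as an engineer would, in place of code of your own. Each camera call takes 0.05 s, during which the arm holds its last target. There are 200 camera calls.

## Working session

There is one attempt and no reset: what is moved stays moved. The work goes in short steps, Python scripts to look and compute and a tool call to move; the robot and the scene stay as the last step left them, time stands still between calls to the robot, and variables do not carry over. Pictures are saved under pics/ and viewed, at most 10 in all, crops included, and the job is handed in when it is done.

Besides the shell and the picture viewer there is one more tool, called after ">>>" as name(argument=value, ...), one argument or row to a line, values as JSON. drive_tool: Moves the arm, as the interface text tells. Its arguments: {"type":"object","properties":{"motion":{"type":"array","items":{"type":"array","items":{"type":"array","items":{"type":"number"}}}},"squeeze":{"type":"number"}},"required":["motion"]}

```bash
mkdir -p pics
cat > h.py <<'E'
import numpy as np, cv2
from scipy.spatial.transform import Rotation as R
from station import manip
def ray(m,u,v):
    f=240/np.tan(np.radians(m["fov_y"])/2)
    d=cv2.undistortPoints(np.array([[[u,v]]],float),np.array([[f,0,m["cx"]],[0,f,m["cy"]],[0,0,1]]),np.array([m["k1"],0,0,0,0]))[0,0]
    return np.array(m["origin"]),R.from_quat(m["orientation"]).apply([d[0],-d[1],-1])
def at_z(m,u,v,z):
    o,d=ray(m,u,v); return o+d*(z-o[2])/d[2]
def proj(m,p):
    f=240/np.tan(np.radians(m["fov_y"])/2)
    c=R.from_quat(m["orientation"]).inv().apply(np.array(p)-m["origin"])
    s=np.array([c[0],-c[1]])/-c[2]; s=s*(1+m["k1"]*(s@s)); return s*f+[m["cx"],m["cy"]]
def snap(n,fn):
    m=manip.camera_model(n); im=manip.snapshot(n); cv2.imwrite(fn,im[:,:,::-1]); return m,im
E
python3 - <<'E'
from h import *
a=manip.sense(); print(a)
ims=[]
for n in ("top","side","wrist"):
    m,im=snap(n,f"pics/{n}0.png"); print(n,m)
E
```

```text
{'t': 0.0, 'q': array([-1.36949144e+00,  5.28461560e-01,  1.43390290e+00,  1.32405591e-05,
        1.18139528e+00, -1.78508148e-01]), 'qd': array([-0.00167635, -0.00130162, -0.000731  ,  0.00068066,  0.00010322,
        0.00073663]), 'tau': array([ 1.70340834e-03, -4.42346549e+01, -1.78026438e+01, -1.93400462e-05,
        8.30909761e-03,  9.59076019e-07]), 'tcp_pos': array([ 0.23159771, -0.57973717,  0.23033626]), 'tool_rot': array([ 9.82021785e-01,  1.88764508e-01, -6.22885390e-06, -1.08354558e-03]), 'force': array([-0.39758683,  0.16199957,  0.30463167]), 'ft_torque': array([-0.03000198, -0.01588559, -0.01640515]), 'gripper_force': 0.0, 'finger_gap': 0.9994964297237772}
top {'fov_y': 46.03306151277592, 'cx': 319.4039552460278, 'cy': 226.99194479622372, 'k1': -0.04626527862847997, 'origin': array([ 0.36396066, -0.0417449 ,  1.21635261]), 'orientation': array([-0.03222199,  0.03447165,  0.71135087, -0.7012513 ])}
side {'fov_y': 57.02606357414459, 'cx': 320.0874132154802, 'cy': 231.58368422972742, 'k1': 0.010337721176065622, 'origin': array([ 0.32478618, -0.80367513,  0.42708663]), 'orientation': array([ 0.55629133, -0.04447363, -0.0858983 ,  0.82533844])}
wrist {'fov_y': 69.92484433461182, 'cx': 318.3968032784529, 'cy': 233.74537780765215, 'k1': -0.039007812236642125, 'origin': array([ 0.30388388, -0.55214132,  0.37260142]), 'orientation': array([-0.12493344,  0.08555787, -0.55434885,  0.81839406])}
```

View pics/top0.png

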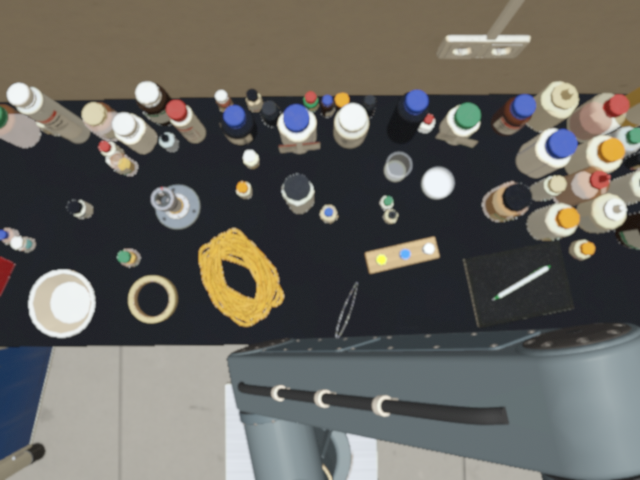

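View pics/side0.png

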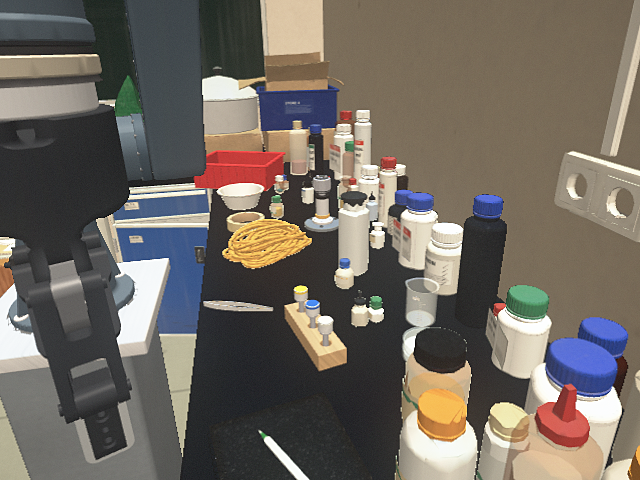

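The top view shows the block at about (402,255) with yellow (381,259), blue (405,254) and white (429,249). The tester's base is at (178,207) and its chuck at (163,198). Next I'll measure their positions.

Run:
```python
from h import *
m=manip.camera_model("top"); s=manip.camera_model("side")
im=cv2.imread("pics/top0.png"); sd=cv2.imread("pics/side0.png")
hsv=cv2.cvtColor(im,cv2.COLOR_BGR2HSV)
def blob(x0,x1,y0,y1,lo,hi):
    k=cv2.inRange(hsv[y0:y1,x0:x1],lo,hi); v,u=np.nonzero(k); return u.mean()+x0,v.mean()+y0,len(u)
y=blob(370,392,250,268,(20,150,100),(35,255,255))
b=blob(396,415,245,263,(95,100,80),(130,255,255))
w=blob(420,438,240,257,(0,0,200),(180,50,255))
for n,p in zip("ybw",(y,b,w)): print(n,p,at_z(m,p[0],p[1],.066))
def tri(a,b):
    o1,d1=ray(m,*a);o2,d2=ray(s,*b);t=np.linalg.lstsq(np.c_[d1,-d2],o2-o1,rcond=None)[0]
    p,q=o1+d1*t[0],o2+d2*t[1]; return (p+q)/2,np.linalg.norm(p-q)
print("blue tri",tri(b[:2],(313,304)))
print("base",at_z(m,178,207,.014),"chuck",at_z(m,163,198,.1355), "sidechuck", tri((163,198),(322,178)))
c1=cv2.resize(im[160:250,120:220],None,fx=4,fy=4,interpolation=2)
c2=cv2.resize(sd[160:250,280:380],None,fx=4,fy=4,interpolation=2)
cv2.imwrite("pics/c.png",np.hstack([c1,c2]))
```

```text
y (np.float64(380.93333333333334), np.float64(259.23333333333335), 30) [ 0.4050797  -0.17052397  0.066     ]
b (np.float64(404.6363636363636), np.float64(253.6727272727273), 55) [ 0.41568268 -0.21920711  0.066     ]
w (np.float64(428.6507936507937), np.float64(248.0079365079365), 126) [ 0.4265127  -0.26871957  0.066     ]
blue tri (array([ 0.41748733, -0.21952487,  0.06546068]), np.float64(0.003584225235779956))
base [0.52519675 0.25697043 0.014     ] chuck [0.52691722 0.25617802 0.1355    ] sidechuck (array([0.52854617, 0.25682829, 0.13256913]), np.float64(0.00238097581402171))
```

View pics/c.png

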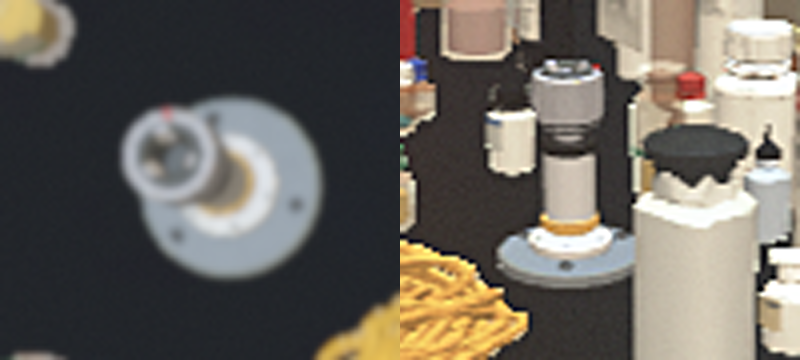

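The side crop shows the chuck's mouth from obliquely above. In the top crop the sleeve ring centres on about (162.3,199) and the base on (178,207), and both give the same axis near (0.526, 0.257). The block heads are about 50 mm apart as specified. I'll write a move planner and then go above blue.

```bash
cat >> h.py <<'E'
def plan(p,phi=None):
    s=manip.sense(); r=R.from_quat(s["tool_rot"]); x=r.apply([1,0,0]); ph=np.arctan2(x[1],x[0])
    d=r.inv().apply(np.array(p)-s["tcp_pos"])
    u=0 if phi is None else np.degrees((ph-phi+np.pi)%(2*np.pi)-np.pi)/8
    print("t",round(s["t"],2),"tcp",s["tcp_pos"].round(4),"phi",round(ph,3),"q",s["q"].round(2),"| shift units",(d/.03).round(3),"yaw",round(u,3))
E
python3 - <<'E'
from h import *
m=manip.camera_model("top")
print(at_z(m,162.3,199,.132), at_z(m,178,207,.014))
plan([.4165,-.2194,.20],1.786)
E
```

```text
[0.52550376 0.25848598 0.132     ] [0.52519675 0.25697043 0.014     ]
t 0.15 tcp [ 0.2316 -0.5799  0.2306] phi 0.38 q [-1.37  0.53  1.43  0.    1.18 -0.18] | shift units [10.178 -8.873  1.037] yaw -10.071
```

>>> drive_tool(
  motion=[
    [[60, 0.5, -0.4, 0, -0.5], [60, 1.5, -1.3, 0.1, -1.5], [60, 2.7, -2.4, 0.2, -2.5], [60, 4, -3.5, 0.3, -3.5], [60, 5.3, -4.6, 0.5, -4.5], [60, 6.6, -5.8, 0.6, -5.5], [60, 7.8, -6.8, 0.8, -6.5], [60, 9, -7.8, 0.9, -7.5], [60, 9.7, -8.5, 1, -8.5], [60, 10.18, -8.87, 1.04, -9.5]],
  ],
)

```text
t: 1.15
tcp_pos: [0.4167, -0.2169, 0.1997]
tool_rot: [0.654, 0.756, 0.0, -0.001]
force: [0.5, -0.7, 1.3]
finger_gap: 0.701
gripper_force: 0.0
```

>>> drive_tool(
  motion=[
    [[60, 0, 0, 0, -0.57], [60, 0, 0, 0, -0.57], [60, 0, 0, 0, -0.57]],
  ],
)

```text
t: 1.45
tcp_pos: [0.4167, -0.2202, 0.2001]
tool_rot: [0.628, 0.778, -0.0, 0.0]
force: [0.4, 0.2, 0.3]
finger_gap: 0.701
gripper_force: 0.0
```

Run:
```python
from h import *
m,im=snap("wrist","pics/w1.png")
plan([.4165,-.2194,.042],1.786)
for p in ([.4165,-.2194,.066],[.406,-.1705,.066]): print(proj(m,p))
```

```text
t 1.5 tcp [ 0.4166 -0.2204  0.2001] phi 1.784 q [-0.72  0.37  1.84 -0.    0.93 -0.94] | shift units [3.400e-02 3.000e-03 5.269e+00] yaw -0.015
[317.19476899 220.29002364]
[317.24451473 159.26880019]
```

View pics/w1.png

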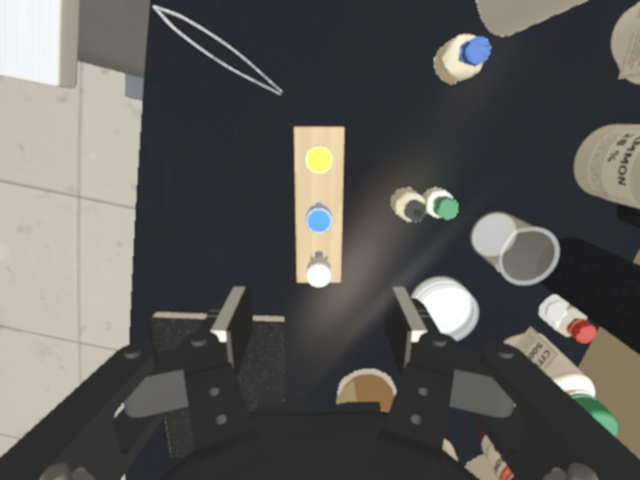

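The wrist view confirms the heads at yellow (319,159), blue (318.5,219.5) and white (318,272). Blue is within about 1 px of my prediction, so I'm going down.

Run:
```python
from h import *
m=manip.camera_model("wrist"); im=cv2.imread("pics/w1.png"); h=cv2.cvtColor(im,cv2.COLOR_BGR2HSV)
k=cv2.inRange(h[195:245,295:345],(95,120,120),(130,255,255)); n,l,st,c=cv2.connectedComponentsWithStats(k); i=1+st[1:,4].argmax(); print(st[i],c[i]+[295,195])
p=at_z(m,*(c[i]+[295,195]),.066); print(p); plan([p[0],p[1],.042],1.786)
```

```text
[ 14  16  20  20 327] [318.48929664 220.58103976]
[ 0.41753842 -0.21965453  0.066     ]
t 1.5 tcp [ 0.4166 -0.2204  0.2001] phi 1.784 q [-0.72  0.37  1.84 -0.    0.93 -0.94] | shift units [0.019 0.035 5.269] yaw -0.015
```

>>> drive_tool(
  motion=[
    [[60, 0.02, 0.03, 0.6, 0], [60, 0.02, 0.03, 1.5, 0], [60, 0.02, 0.03, 2.5, 0], [60, 0.02, 0.03, 3.5, 0], [60, 0.02, 0.03, 4.3, 0], [60, 0.02, 0.03, 4.8, 0], [60, 0.02, 0.03, 5.1, 0], [60, 0.02, 0.03, 5.27, 0], [60, 0.02, 0.03, 5.27, 0]],
  ],
)

```text
t: 2.4
tcp_pos: [0.4174, -0.2196, 0.0418]
tool_rot: [0.628, 0.779, 0.0, -0.0]
force: [0.0, -0.4, 1.1]
finger_gap: 0.702
gripper_force: 0.0
```

>>> drive_tool(
  motion=[
    [[35, 0, 0, 0, 0], [30, 0, 0, 0, 0], [26, 0, 0, 0, 0], [18, 0, 0, 0, 0], [15, 0, 0, 0, 0], [15, 0, 0, 0, 0], [15, 0, 0, 0, 0], [15, 0, 0, 0, 0]],
  ],
  squeeze=40,
)

```text
t: 3.2
tcp_pos: [0.4177, -0.2196, 0.0427]
tool_rot: [0.627, 0.779, -0.0, 0.001]
force: [-0.5, 0.1, 6.1]
finger_gap: 0.237
gripper_force: 38.9
```

>>> drive_tool(
  motion=[
    [[15, 0, 0, -0.1, 0], [15, 0, 0, -0.4, 0], [15, 0, 0, -0.9, 0], [15, 0, 0, -1.6, 0], [15, 0, 0, -2.4, 0], [15, 0, 0, -3.2, 0], [15, 0, 0, -4, 0], [15, 0, 0, -4.6, 0], [15, 0, 0, -5, 0], [15, 0, 0, -5, 0]],
  ],
)

```text
t: 4.2
tcp_pos: [0.4182, -0.2198, 0.1939]
tool_rot: [0.627, 0.779, -0.0, 0.002]
force: [-0.0, -0.2, -0.7]
finger_gap: 0.236
gripper_force: 39.1
```

Run:
```python
from h import *
s=manip.sense(); print(s["finger_gap"],s["gripper_force"],s["force"],s["tcp_pos"])
m,im=snap("side","pics/s2.png"); m2,im2=snap("wrist","pics/w2.png")
u,v=proj(m,s["tcp_pos"]).astype(int); print(u,v)
a=cv2.resize(im[max(v-60,0):v+60,u-60:u+60],(400,400),interpolation=2); b=cv2.resize(im2[130:430,170:470],(400,400))
cv2.imwrite("pics/c2.png",np.hstack([a,b])[:,:,::-1])
```

```text
0.23574537900387613 39.10964906215668 [-0.04619999 -0.24633351 -0.69046696] [ 0.41822953 -0.21980282  0.19392299]
309 226
```

View pics/c2.png

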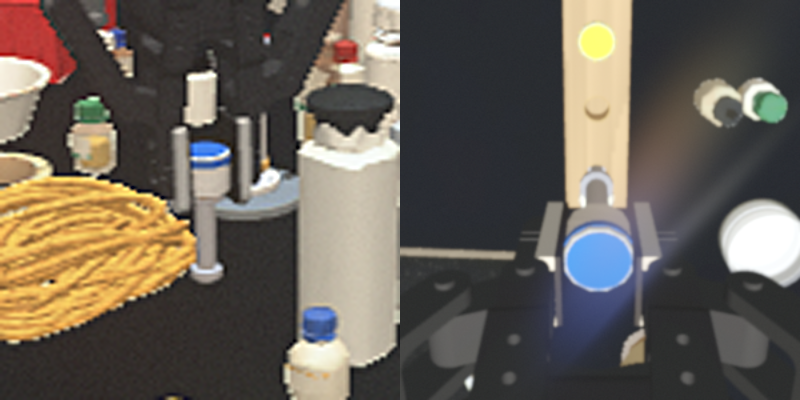

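Blue is held upright and its hole in the block is empty. Now to work out the foot's height relative to the TCP.

Run:
```python
from h import *
m=manip.camera_model("side"); t=manip.sense()["tcp_pos"]
u0,v0=proj(m,t).astype(int)
c=lambda p:((proj(m,p)-[u0-60,v0-60])*400/120).round(1)
for d in (30,33,36,39,42):
    f=t-[0,0,d/1000]
    print(d,"foot front bottom",c(f+[0,-.007,0]),"foot L/R",c(f+[-.007,0,.0]),c(f+[.007,0,0]),"head top back/front",c(f+[0,.0112,.06]),c(f+[0,-.0112,.06]),"head bottom front",c(f+[0,-.0112,.042]))
im=cv2.imread("pics/s2.png"); cv2.imwrite("pics/c3.png",cv2.resize(im[v0-40:v0+40,u0-40:u0+40],(600,600),interpolation=2))
```

```text
30 foot front bottom [205.  269.8] foot L/R [186.6 264.9] [217.9 261.8] head top back/front [193.6 126.1] [202.4 142.9] head bottom front [203.7 183.2]
33 foot front bottom [205.2 276. ] foot L/R [186.8 271.2] [218.1 268. ] head top back/front [193.8 132.7] [202.6 149.7] head bottom front [203.9 189.8]
36 foot front bottom [205.4 282.3] foot L/R [187.1 277.4] [218.3 274.2] head top back/front [194.  139.3] [202.8 156.4] head bottom front [204.1 196.4]
39 foot front bottom [205.6 288.5] foot L/R [187.3 283.5] [218.5 280.4] head top back/front [194.3 145.8] [203.  163.2] head bottom front [204.4 202.9]
42 foot front bottom [205.8 294.7] foot L/R [187.5 289.7] [218.7 286.5] head top back/front [194.5 152.3] [203.3 169.8] head bottom front [204.6 209.5]
```

View pics/c3.png

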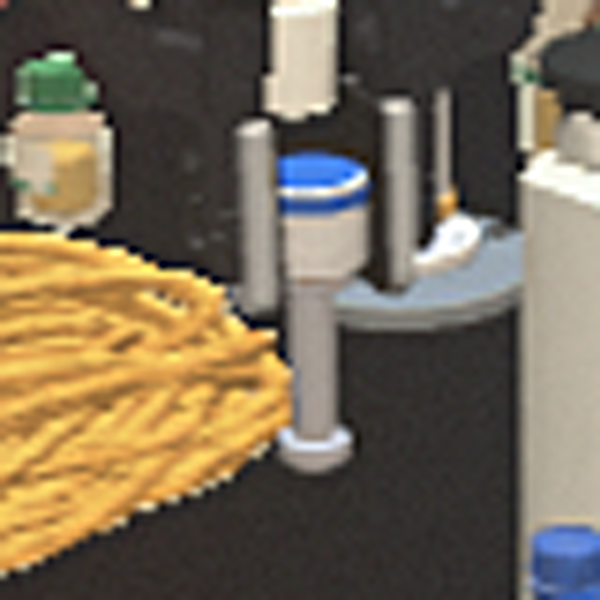

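The sample sits about 35 mm below the TCP, as planned. Next is the move above the chuck.

Run:
```python
from h import *
plan([.5255,.2578,.26],2.75)
```

```text
t 4.3 tcp [ 0.4172 -0.219   0.1921] phi 1.786 q [-0.72  0.38  1.85  0.    0.91 -0.94] | shift units [14.757  6.918 -2.263] yaw -6.905
```

>>> drive_tool(
  motion=[
    [[15, 0.1, 0, -0.6, 0], [15, 0.4, 0.2, -1.3, -0.2], [15, 1, 0.5, -1.9, -0.5], [15, 1.9, 0.9, -2.26, -1], [15, 3, 1.4, -2.26, -1.5], [15, 4.1, 1.9, -2.26, -2], [15, 5.2, 2.4, -2.26, -2.5], [15, 6.3, 2.9, -2.26, -3], [15, 7.4, 3.5, -2.26, -3.5], [15, 8.4, 4, -2.26, -3.9]],
  ],
)

```text
t: 5.3
tcp_pos: [0.4804, 0.0543, 0.2586]
tool_rot: [0.393, 0.919, -0.0, -0.001]
force: [0.9, -0.4, -0.8]
finger_gap: 0.238
gripper_force: 39.2
```

Run:
```python
from h import *
plan([.5255,.2578,.26],2.75)
```

```text
t 5.3 tcp [0.4804 0.0543 0.2586] phi 2.333 q [-0.12  0.3   1.74  0.    1.1  -0.88] | shift units [ 3.867  5.772 -0.047] yaw -2.984
```

>>> drive_tool(
  motion=[
    [[15, 0.4, 0.6, 0, -0.4], [15, 1, 1.5, 0, -0.9], [15, 1.6, 2.4, 0, -1.4], [15, 2.2, 3.3, 0, -1.9], [15, 2.8, 4.2, 0, -2.4], [15, 3.2, 4.9, 0, -2.8], [15, 3.5, 5.3, 0, -2.98], [15, 3.6, 5.5, 0, -2.98], [15, 3.6, 5.5, 0, -2.98], [15, 3.6, 5.5, 0, -2.98]],
  ],
)

```text
t: 6.3
tcp_pos: [0.5258, 0.2435, 0.2594]
tool_rot: [0.197, 0.98, -0.001, -0.001]
force: [0.2, -0.2, 0.1]
finger_gap: 0.236
gripper_force: 39.2
```

Run:
```python
from h import *
plan([.5255,.2578,.19],2.75)
m,im=snap("wrist","pics/w3.png"); m2,im2=snap("side","pics/s3.png")
print(proj(m,[.5255,.2578,.135]),proj(m2,[.5255,.2578,.135]))
u,v=proj(m2,[.5255,.2578,.16]).astype(int); print(u,v)
cv2.imwrite("pics/c4.png",np.hstack([cv2.resize(im[100:400,170:470],(400,400)),cv2.resize(im2[v-60:v+60,u-60:u+60],(400,400),interpolation=2)])[:,:,::-1])
```

```text
t 6.3 tcp [0.5258 0.2435 0.2594] phi 2.745 q [ 0.24  0.44  1.52 -0.    1.19 -0.93] | shift units [0.192 0.438 2.314] yaw -0.033
[335.01114028 216.99771094] [320.2467192  177.10977817]
320 167
```

View pics/c4.png

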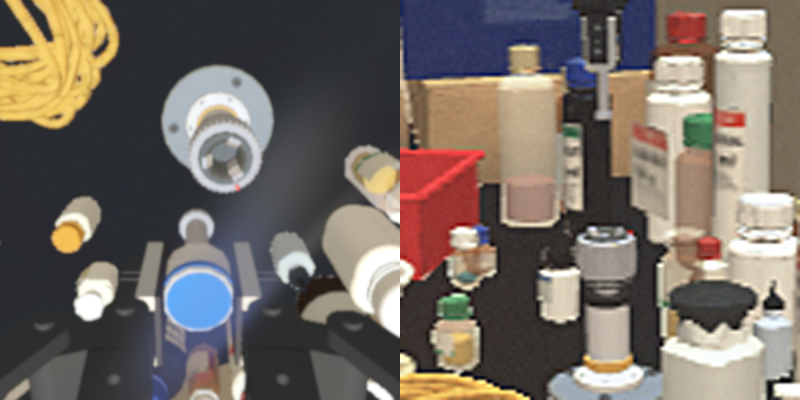

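Wrist view: the chuck's mouth is at about px (340,220), the held foot at (318,270), and the small bottles round the tester are lower than the fingers. I'll turn these into positions, checking against the foot's known pose.

Run:
```python
from h import *
m=manip.camera_model("wrist"); s=manip.sense(); t=s["tcp_pos"]
print("foot pred",proj(m,t-[0,0,.035]),"head top pred",proj(m,t+[0,0,.025]), "foot meas at z",at_z(m,170+197*.75,100+226*.75,t[2]-.035)-t)
im=cv2.imread("pics/w3.png",0)[165:260,290:390]; 
c=cv2.HoughCircles(cv2.resize(im,None,fx=4,fy=4,interpolation=2),cv2.HOUGH_GRADIENT,1.5,40,param1=120,param2=50,minRadius=60,maxRadius=140)
if c is not None:
  for a in c[0][:5]: u,v=a[0]/4+290,a[1]/4+165; print("circ",u,v,a[2]/4,at_z(m,u,v,.132))
print(at_z(m,340.2,220,.132), "px radius expected",proj(m,[.5255+.022,.2578,.132])-proj(m,[.5255-.022,.2578,.132]))
plan([.5255,.2578,.19],2.75)
```

```text
foot pred [318.60722992 267.56213149] head top pred [318.58700878 327.68477465] foot meas at z [ 0.00089815 -0.00089616 -0.035     ]
circ 338.5625 216.1875 28.0125 [0.52711587 0.26042142 0.132     ]
[0.5306073  0.26046568 0.132     ] px radius expected [20.24985701 48.52839716]
t 6.4 tcp [0.526  0.2434 0.2598] phi 2.745 q [ 0.24  0.43  1.52 -0.    1.19 -0.93] | shift units [0.2   0.44  2.325] yaw -0.036
```

>>> drive_tool(
  motion=[
    [[15, 0.05, 0.1, 0.4, 0], [15, 0.15, 0.3, 1, 0], [15, 0.2, 0.5, 1.6, 0], [15, 0.2, 0.5, 2.1, 0], [15, 0.2, 0.5, 2.3, 0], [15, 0.2, 0.5, 2.3, 0], [15, 0.2, 0.5, 2.3, 0]],
  ],
)

```text
t: 7.1
tcp_pos: [0.5268, 0.2604, 0.1911]
tool_rot: [0.196, 0.981, 0.0, 0.0]
force: [0.2, 0.0, -0.2]
finger_gap: 0.236
gripper_force: 39.2
```

Run:
```python
from h import *
plan([.527,.259,.19],2.75)
m,im=snap("wrist","pics/w4.png"); m2,im2=snap("side","pics/s4.png"); m3,im3=snap("top","pics/t4.png")
t=manip.sense()["tcp_pos"]
for M in (m,m2): print(proj(M,[.527,.259,.132]),proj(M,t-[0,0,.035]))
u,v=proj(m2,[.527,.259,.15]).astype(int); print(u,v)
cv2.imwrite("pics/c5.png",np.hstack([cv2.resize(im[180:340,240:400],(400,400),interpolation=2),cv2.resize(im2[v-30:v+30,u-30:u+30],(400,400),interpolation=2)])[:,:,::-1])
```

```text
t 7.1 tcp [0.5268 0.2604 0.1911] phi 2.746 q [ 0.27  0.53  1.57 -0.    1.05 -0.91] | shift units [-0.026 -0.041  0.036] yaw -0.028
[316.49885535 253.44918862] [319.0238328 268.2381781]
[320.76591056 178.10445818] [320.4461438  168.33651378]
320 171
```

View pics/c5.png

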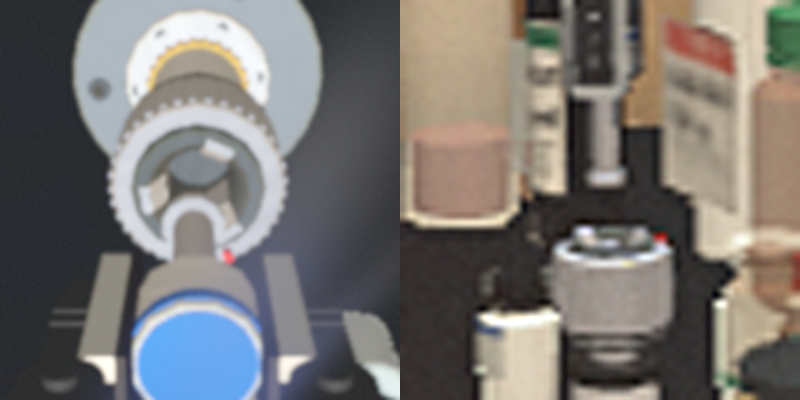

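Run:
```python
from h import *
m=manip.camera_model("wrist"); s=manip.sense(); t=s["tcp_pos"]; r=R.from_quat(s["tool_rot"])
P=lambda a,b:(240+a/2.5,180+b/2.5)
c=at_z(m,*P(199,183),.132); f=at_z(m,*P(193,217),t[2]-.035+.003)
print("chuck",c,"foot",f,"chuck-foot tool axes mm",(r.inv().apply(c-f)*1000).round(1),"chuck-tcp",(r.inv().apply(c-t)*1000).round(1))
h=cv2.imread("pics/w4.png",0)
cc=cv2.HoughCircles(cv2.resize(h[200:300,270:370],None,fx=4,fy=4,interpolation=2),cv2.HOUGH_GRADIENT,1.5,20,param1=120,param2=40,minRadius=70,maxRadius=160)
for a in ([] if cc is None else cc[0][:4]): u,v=a[0]/4+270,a[1]/4+200; print(u,v,a[2]/4,at_z(m,u,v,.132))
```

```text
chuck [0.52816327 0.26097839 0.132     ] foot [0.52524277 0.26063199 0.1597061 ] chuck-foot tool axes mm [-2.5  1.4 27.7] chuck-tcp [-0.8  0.7 59.7]
319.3125 257.9375 27.7375 [0.53104142 0.25958449 0.132     ]
319.3125 252.6875 35.2 [0.52777638 0.26094392 0.132     ]
317.8125 262.8125 32.6125 [0.53373657 0.25743258 0.132     ]
324.1875 254.5625 29.537498 [0.53012063 0.26328831 0.132     ]
```

>>> drive_tool(
  motion=[
    [[15, -0.03, 0.035, 0.15, 0], [15, -0.03, 0.035, 0.4, 0], [15, -0.03, 0.035, 0.6, 0], [15, -0.03, 0.035, 0.75, 0], [15, -0.03, 0.035, 0.9, 0], [15, -0.03, 0.035, 1.05, 0], [15, -0.03, 0.035, 1.15, 0], [15, -0.03, 0.035, 1.2, 0]],
  ],
)

```text
t: 8.05
tcp_pos: [0.5276, 0.2612, 0.1544]
tool_rot: [0.196, 0.981, -0.0, -0.0]
force: [-0.4, 0.2, -0.6]
finger_gap: 0.235
gripper_force: 39.2
```

>>> drive_tool(
  motion=[
    [[15, 0, 0, 0.1, 0], [15, 0, 0, 0.2, 0], [15, 0, 0, 0.3, 0], [15, 0, 0, 0.35, 0], [15, 0, 0, 0.4, 0], [15, 0, 0, 0.4, 0]],
  ],
)

```text
t: 8.65
tcp_pos: [0.5276, 0.2612, 0.1426]
tool_rot: [0.196, 0.981, -0.0, -0.0]
force: [0.2, -0.3, -0.5]
finger_gap: 0.236
gripper_force: 39.2
```

>>> drive_tool(
  motion=[
    [[15, 0, 0, 0.03, 0], [15, 0, 0, 0.06, 0], [15, 0, 0, 0.09, 0], [15, 0, 0, 0.12, 0]],
  ],
)

```text
t: 9.05
tcp_pos: [0.5283, 0.2612, 0.1405]
tool_rot: [0.196, 0.981, 0.0, 0.001]
force: [-1.4, -1.9, 9.6]
finger_gap: 0.241
gripper_force: 40.2
```

>>> drive_tool(
  motion=[
    [[24, 0, 0, -0.03, 0], [28, 0, 0, -0.05, 0], [34, 0, 0, -0.05, 0], [40, 0, 0, -0.05, 0], [50, 0, 0, -0.05, 0], [60, 0, 0, -0.05, 0], [75, 0, 0, -0.1, 0], [75, 0, 0, -0.6, 0], [75, 0, 0, -1.3, 0], [75, 0, 0, -1.6, 0]],
  ],
)

```text
t: 10.05
tcp_pos: [0.5287, 0.2615, 0.1889]
tool_rot: [0.196, 0.981, 0.001, 0.001]
force: [0.2, 0.1, 0.9]
finger_gap: 0.877
gripper_force: 0.0
```

Run:
```python
from h import *
plan([.528,.261,.098],2.75)
m,im=snap("wrist","pics/w5.png"); m2,im2=snap("side","pics/s5.png")
for z in (.164,.132): print([proj(M,[.528,.261,z]).round(1) for M in (m,m2)])
u,v=proj(m2,[.528,.261,.15]).astype(int); print(u,v)
cv2.imwrite("pics/c6.png",np.hstack([cv2.resize(im[160:400,200:440],(400,400),interpolation=2),cv2.resize(im2[v-30:v+30,u-30:u+30],(400,400),interpolation=2)])[:,:,::-1])
```

```text
t 10.05 tcp [0.5287 0.2615 0.1889] phi 2.747 q [ 0.27  0.53  1.57  0.    1.04 -0.91] | shift units [ 0.02  -0.031  3.031] yaw -0.025
[array([317.1, 274.2]), array([320.7, 165.4])]
[array([317.2, 252.8]), array([321. , 177.9])]
320 170
```

View pics/c6.png

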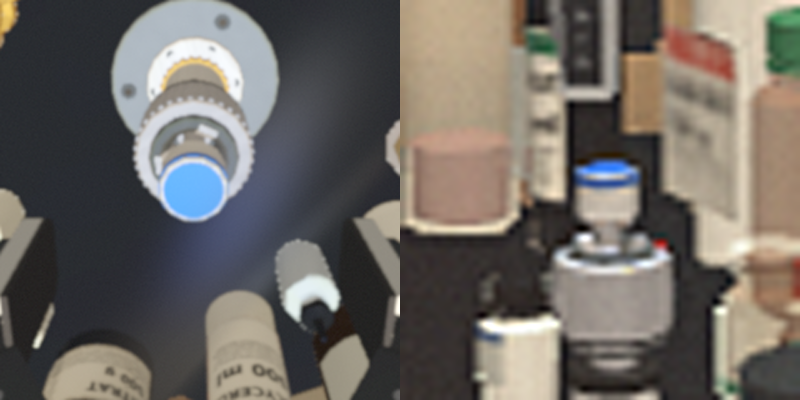

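The side view shows the sample upright in the chuck, with its head top at v≈165.5 against a predicted 165.4, so it is fully down. Now I'll grip the sleeve.

>>> drive_tool(
  motion=[
    [[75, 0.02, -0.03, 0.4, 0], [75, 0.02, -0.03, 1, 0], [75, 0.02, -0.03, 1.6, 0], [75, 0.02, -0.03, 2.1, 0], [75, 0.02, -0.03, 2.5, 0], [75, 0.02, -0.03, 2.8, 0], [75, 0.02, -0.03, 2.96, 0], [65, 0.02, -0.03, 2.96, 0], [56, 0.02, -0.03, 2.96, 0], [50, 0.02, -0.03, 2.96, 0]],
  ],
)

```text
t: 11.15
tcp_pos: [0.5273, 0.2608, 0.0991]
tool_rot: [0.196, 0.981, 0.0, 0.001]
force: [-0.3, -0.1, -0.2]
finger_gap: 0.588
gripper_force: 0.0
```

>>> drive_tool(
  motion=[
    [[44, 0, 0, 0, 0], [38, 0, 0, 0, 0], [36, 0, 0, 0, 0], [36, 0, 0, 0, 0], [36, 0, 0, 0, 0], [36, 0, 0, 0, 0]],
  ],
  squeeze=50,
)

```text
t: 11.75
tcp_pos: [0.5271, 0.2606, 0.0993]
tool_rot: [0.196, 0.981, 0.0, 0.001]
force: [-0.6, -2.2, 5.0]
finger_gap: 0.462
gripper_force: 50.1
```

Run:
```python
from h import *
plan([.528,.261,.1],2.75); s=manip.sense(); print(s["force"],s["ft_torque"],s["finger_gap"]*85.4)
```

```text
t 11.75 tcp [0.5271 0.2606 0.0993] phi 2.747 q [ 0.27  0.66  1.64 -0.    0.85 -0.91] | shift units [-0.022  0.022 -0.023] yaw -0.023
[-0.63478978 -2.23329454  5.01429639] [-0.18240641  0.21382428  0.05294486] 39.42555392392838
```

>>> drive_tool(
  motion=[
    [[36, 0, 0, 0, 0.3], [36, 0, 0, 0, 0.8], [36, 0, 0, 0, 1.3], [36, 0, 0, 0, 1.8], [36, 0, 0, 0, 2.3], [36, 0, 0, 0, 2.8], [36, 0, 0, 0, 3.3], [36, 0, 0, 0, 3.8], [36, 0, 0, 0, 4.3], [36, 0, 0, 0, 4.8]],
  ],
)

```text
t: 12.75
tcp_pos: [0.5274, 0.261, 0.0993]
tool_rot: [0.509, 0.861, 0.001, 0.001]
force: [0.4, 0.7, 5.2]
finger_gap: 0.464
gripper_force: 50.2
```

Run:
```python
from h import *
plan([.528,.261,.1],2.75); s=manip.sense(); print(s["force"],s["ft_torque"],s["finger_gap"]*85.4)
```

```text
t 12.75 tcp [0.5274 0.261  0.0993] phi 2.074 q [ 0.27  0.66  1.64  0.    0.85 -0.23] | shift units [-0.009  0.019 -0.023] yaw -4.844
[0.40663738 0.72317085 5.18800337] [0.00175975 0.16082582 0.11468798] 39.66314866693916
```

>>> drive_tool(
  motion=[
    [[36, 0, 0, 0, 0.4], [36, 0, 0, 0, 0.8], [36, 0, 0, 0, 1.2], [36, 0, 0, 0, 1.6], [36, 0, 0, 0, 2.0], [36, 0, 0, 0, 2.3], [36, 0, 0, 0, 2.6]],
  ],
)

```text
t: 13.45
tcp_pos: [0.5276, 0.261, 0.0993]
tool_rot: [0.656, 0.755, 0.001, 0.001]
force: [-0.2, 0.4, 4.5]
finger_gap: 0.467
gripper_force: 50.2
```

```bash
cat > st.py <<'E'
from h import *
plan([.528,.261,.1],2.747); s=manip.sense(); print(s["force"].round(2),s["ft_torque"].round(3),round(s["finger_gap"]*85.4,2),s["gripper_force"],"tau6",s["tau"][5])
E
python3 st.py
```

```text
t 13.45 tcp [0.5276 0.261  0.0993] phi 1.712 q [0.27 0.66 1.64 0.   0.85 0.13] | shift units [-0.003  0.011 -0.022] yaw -7.414
[-0.24  0.37  4.54] [-0.008  0.054  0.107] 39.89 50.21748119965196 tau6 -0.17170349601656199
```

>>> drive_tool(
  motion=[
    [[36, 0, 0, 0, 0.3], [36, 0, 0, 0, 0.6], [36, 0, 0, 0, 0.9], [36, 0, 0, 0, 1.2]],
  ],
)

```text
t: 13.85
tcp_pos: [0.5277, 0.261, 0.0993]
tool_rot: [0.716, 0.698, 0.001, 0.001]
force: [-0.4, 0.1, 4.8]
finger_gap: 0.46
gripper_force: 50.4
```

```bash
python3 st.py
```

```text
t 13.85 tcp [0.5277 0.261  0.0993] phi 1.545 q [0.27 0.66 1.64 0.   0.85 0.3 ] | shift units [-0.001  0.009 -0.023] yaw -8.612
[-0.37  0.13  4.85] [0.02  0.08  0.239] 39.31 50.39435176178813 tau6 -0.09844219079241157
```

>>> drive_tool(
  motion=[
    [[36, 0, 0, 0, 0], [36, 0, 0, 0, 0.2], [36, 0, 0, 0, 0.4], [36, 0, 0, 0, 0.6], [36, 0, 0, 0, 0.6]],
  ],
  squeeze=80,
)

```text
t: 14.35
tcp_pos: [0.5278, 0.261, 0.0994]
tool_rot: [0.744, 0.669, 0.001, 0.001]
force: [0.9, -0.5, 5.5]
finger_gap: 0.458
gripper_force: 80.7
```

```bash
python3 st.py
```

```text
t 14.35 tcp [0.5278 0.261  0.0994] phi 1.464 q [ 0.27  0.66  1.64 -0.    0.85  0.38] | shift units [-0.001  0.007 -0.019] yaw -9.186
[ 0.94 -0.48  5.51] [0.126 0.118 0.578] 39.12 80.70592358708382 tau6 0.6766139902174473
```

>>> drive_tool(
  motion=[
    [[36, 0, 0, 0, 0.2], [36, 0, 0, 0, 0.4], [36, 0, 0, 0, 0.6], [36, 0, 0, 0, 0.8], [36, 0, 0, 0, 0.8]],
  ],
)

```text
t: 14.85
tcp_pos: [0.5278, 0.2603, 0.0995]
tool_rot: [0.776, 0.631, 0.0, 0.003]
force: [0.2, -0.6, 5.6]
finger_gap: 0.453
gripper_force: 91.7
```

```bash
python3 st.py
```

```text
t 14.85 tcp [0.5278 0.2603 0.0995] phi 1.366 q [ 0.27  0.66  1.64 -0.01  0.85  0.48] | shift units [ 0.025  0.003 -0.017] yaw -9.893
[ 0.24 -0.62  5.58] [-0.087  0.207  3.01 ] 38.7 91.66111070662737 tau6 3.0933109670877457
```

Torque is at 3 N m after 1.38 rad, so the jaws are firmly closed. I'll release, rise and take the head.

>>> drive_tool(
  motion=[
    [[46, 0, 0, 0, 0.7], [56, 0, 0, 0, 0.7], [66, 0, 0, 0, 0.7], [72, 0, 0, 0, 0.7], [72, 0, 0, -0.3, 0.7], [72, 0, 0, -0.8, 0.7], [72, 0, 0, -1.2, 0.7], [72, 0, 0, -1.38, 0.7], [60, 0, 0, -1.38, 0.7], [50, 0, 0, -1.38, 0.7]],
  ],
)

```text
t: 15.85
tcp_pos: [0.5266, 0.2606, 0.1398]
tool_rot: [0.81, 0.586, -0.0, -0.0]
force: [-0.4, -0.5, -1.2]
finger_gap: 0.585
gripper_force: 0.0
```

Run:
```python
from h import *
plan([.528,.261,.1405])
m,im=snap("wrist","pics/w6.png"); h=cv2.cvtColor(im,cv2.COLOR_RGB2HSV)
k=cv2.inRange(h,(95,120,120),(130,255,255)); k[:, :230]=0; k[:,410:]=0
n,l,st,c=cv2.connectedComponentsWithStats(k); i=1+st[1:,4].argmax(); p=at_z(m,*c[i],.164); print(st[i],c[i],p, "pred",proj(m,[.528,.261,.164]))
plan([p[0],p[1],.1405])
```

```text
t 15.85 tcp [0.5266 0.2606 0.1398] phi 1.253 q [0.27 0.6  1.61 0.   0.93 0.59] | shift units [ 0.029  0.04  -0.023] yaw 0
[ 301  309   46   40 1487] [323.52521856 328.25756557] [0.5296784  0.25977247 0.164     ] pred [318.52736108 326.85583914]
t 15.9 tcp [0.5264 0.2605 0.1395] phi 1.252 q [0.27 0.6  1.61 0.   0.93 0.59] | shift units [ 0.011  0.113 -0.034] yaw 0
```

>>> drive_tool(
  motion=[
    [[44, 0.02, 0.08, -0.03, 0], [36, 0.02, 0.08, -0.03, 0], [30, 0.02, 0.08, -0.03, 0], [26, 0.02, 0.08, -0.03, 0], [22, 0.02, 0.08, -0.03, 0], [18, 0.02, 0.08, -0.03, 0], [15, 0.02, 0.08, -0.03, 0], [15, 0.02, 0.08, -0.03, 0], [15, 0.02, 0.08, -0.03, 0], [15, 0.02, 0.08, -0.03, 0]],
  ],
  squeeze=70,
)

```text
t: 16.9
tcp_pos: [0.5287, 0.2606, 0.1408]
tool_rot: [0.81, 0.586, -0.0, -0.0]
force: [-3.8, 2.0, 3.6]
finger_gap: 0.227
gripper_force: 68.3
```

```bash
python3 st.py
```

```text
t 16.9 tcp [0.5287 0.2606 0.1408] phi 1.252 q [0.27 0.6  1.61 0.   0.94 0.59] | shift units [ 0.005 -0.025  1.36 ] yaw -10.704
[-3.81  2.03  3.56] [ 0.295  0.675 -0.048] 19.35 68.31598162651062 tau6 -0.005389547150116414
```

>>> drive_tool(
  motion=[
    [[15, 0, -0.03, -0.05, 0], [15, 0, -0.03, -0.1, 0], [15, 0, -0.03, -0.17, 0], [15, 0, -0.03, -0.24, 0], [15, 0, -0.03, -0.3, 0], [15, 0, -0.03, -0.36, 0], [15, 0, -0.03, -0.4, 0], [15, 0, -0.03, -0.4, 0]],
  ],
)

```text
t: 17.7
tcp_pos: [0.5284, 0.2606, 0.1527]
tool_rot: [0.81, 0.586, -0.0, 0.0]
force: [1.8, 0.8, -10.7]
finger_gap: 0.224
gripper_force: 68.7
```

```bash
python3 st.py
```

```text
t 17.7 tcp [0.5284 0.2606 0.1527] phi 1.253 q [ 0.27  0.58  1.6  -0.    0.96  0.59] | shift units [ 0.009 -0.019  1.758] yaw -10.703
[  1.8    0.83 -10.73] [ 0.033 -0.282 -0.026] 19.1 68.70611429214478 tau6 -0.00018707214167079655
```

>>> drive_tool(
  motion=[
    [[15, 0, 0, -0.05, 0], [15, 0, 0, -0.12, 0], [15, 0, 0, -0.2, 0], [15, 0, 0, -0.28, 0], [15, 0, 0, -0.36, 0], [15, 0, 0, -0.42, 0], [15, 0, 0, -0.46, 0], [15, 0, 0, -0.46, 0], [15, 0, 0, -0.46, 0]],
  ],
)

```text
t: 18.6
tcp_pos: [0.5283, 0.2606, 0.1664]
tool_rot: [0.81, 0.586, -0.0, 0.0]
force: [2.1, 0.1, -13.9]
finger_gap: 0.228
gripper_force: 68.8
```

```bash
python3 st.py
python3 - <<'E'
from h import *
m,im=snap("side","pics/s7.png")
for z in (.088,.121,.164,.191): print(z,proj(m,[.528,.261,z]).round(1))
h=cv2.cvtColor(im,cv2.COLOR_RGB2HSV); u,v=320,195
k=cv2.inRange(h[150:230,300:345],(0,130,60),(8,255,255))|cv2.inRange(h[150:230,300:345],(172,130,60),(180,255,255))
b=np.argwhere(k)+[150,300]; print("red px (v,u)",b.tolist()[:30])
cv2.imwrite("pics/c8.png",cv2.resize(im[150:210,290:350],(600,600),interpolation=2)[:,:,::-1])
E
```

```text
t 18.6 tcp [0.5283 0.2606 0.1664] phi 1.252 q [ 0.27  0.56  1.59 -0.    0.99  0.59] | shift units [ 0.008 -0.014  2.214] yaw -10.704
[  2.07   0.07 -13.88] [-0.032 -0.534 -0.013] 19.49 68.84812116622925 tau6 0.0012547511505545117
0.088 [321.4 194.6]
0.121 [321.1 182.1]
0.164 [320.7 165.4]
0.191 [320.5 154.7]
red px (v,u) [[150, 337], [150, 338], [150, 339], [151, 339], [168, 325], [168, 326], [194, 318], [195, 320], [195, 321], [195, 322], [195, 323]]
```

View pics/c8.png

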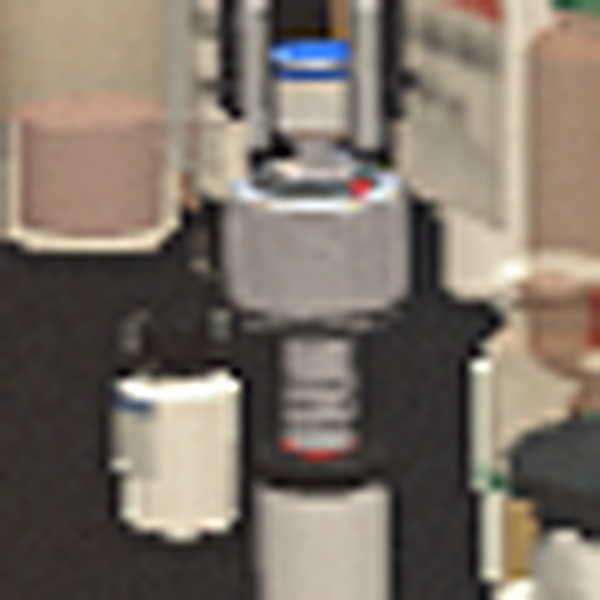

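The red ring shows just above the bush, at crop y≈440-462. The measured draw is about 25.6 mm and the force is about 14 N, both consistent with the ring. I'll add 1 mm to centre it and hold.

>>> drive_tool(
  motion=[
    [[15, 0, 0, -0.02, 0], [15, 0, 0, -0.04, 0], [15, 0, 0, -0.04, 0], [15, 0, 0, -0.04, 0], [15, 0, 0, -0.04, 0], [15, 0, 0, -0.04, 0]],
  ],
)

```text
t: 19.25
tcp_pos: [0.5283, 0.2607, 0.1677]
tool_rot: [0.81, 0.586, -0.0, -0.0]
force: [2.2, 0.0, -15.0]
finger_gap: 0.227
gripper_force: 68.8
```

```bash
python3 st.py
python3 - <<'E'
from h import *
m,im=snap("side","pics/s8.png"); print(im[190:200,321].tolist())
print([proj(m,[.528,.2525,.088+d])[1].round(2) for d in (0,.003,.006)], manip.sense()["tcp_pos"])
E
```

```text
t 19.25 tcp [0.5283 0.2607 0.1677] phi 1.252 q [ 0.27  0.56  1.59 -0.    1.    0.59] | shift units [ 0.007 -0.014  2.256] yaw -10.704
[  2.19   0.04 -15.02] [-0.056 -0.567 -0.025] 19.36 68.78088712692261 tau6 0.0017691862012725323
[[126, 120, 113], [168, 159, 151], [126, 119, 114], [162, 160, 153], [179, 136, 130], [129, 51, 47], [65, 62, 58], [46, 43, 38], [38, 36, 31], [110, 106, 98]]
[np.float64(195.54), np.float64(194.41), np.float64(193.28)] [0.52833951 0.2606642  0.16767036]
```

The draw is 26.9 mm at 15.0 N, and the visible red band is about 3 mm tall, so the rim lies mid-ring. Handing in.

```bash
python3 -c "
from station import manip
print(manip.sign_off())"
```

```text
the job is handed in; nothing more can be done
None
```

I handed the job in at about 19 s: the blue sample is clamped in the chuck and held by its head, drawn up about 27 mm at 15 N with the barrel's rim on the red ring, and the other two samples were left in their block. As I released the sleeve, a wrong yaw value turned the gripper 6° further clockwise; the pull that followed showed no slip.

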